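# Close up the drying cupboard

### The arm

A 7-joint arm with a two-finger parallel gripper is mounted at the origin on the work surface. World frame = base frame: x ahead of the robot, y to its left, z up, the work surface at z = 0. Lengths are in m, angles in degrees, forces in N, time in s.
With the tool pointing down it reaches from about 0.4 to 0.925 m from the base axis. Payload 4.1 kg.
Tool frame: the origin (TCP) lies between the finger pads; the fingertips stand 8 mm ahead of it and the grasp point (between the pads) lies 11 mm behind it; z points along the fingers, y is the line along which they close (so a half turn about z gives the same grasp; the last joint's range is limited). The gripper opens to 85 mm and grips with 20 to 120 N. Pads are 22 mm wide; open, the fingers measure 114 mm over their backs; the gripper's body (76 mm by 85 mm) begins 54 mm behind the grasp point. The pads swing forward as they close: fully open they stand 13 mm farther back than shut.
Start: joints at [64.802, 22.827, 2.584, 88.041, -1.071, 69.15, -2.905], TCP at [0.217, -0.613, 0.239] pointing down, gripper open.
Joint ranges: [-161.44, 161.44], [-28.35, 127.94], [-78.24, 83.42], [0, 140.83], [-78.03, 258.03], [13.02, 114.36], [-168.23, 168.23]. Speed limits (degrees/s): [147.25, 147.25, 180, 180, 180, 180, 180].

### API

Orientations are given as [roll, pitch, yaw] about the fixed x, y, z axes, in that order (R = Rz(yaw) Ry(pitch) Rx(roll)).
In Python, from bench import * gives the robot as it stands. The module is installed in compiled form; this text tells all that it offers.
- The arm moves only by the tool servo_tool, never from a script. Its argument "increments" is a list of rows, each a list of 3 entries, a list of its own where there are three numbers: the shift along the tool's x, y, z each as a share of 0.12 m, from -1 to 1, then the turn, a rotation vector about the tool's x, y, z each as a share of 180 degrees, from -1 to 1, then the opening, from -1 (shut) to 1 (fully open). In form: [[[x, y, z], [wx, wy, wz], hand], ...]. A call has 1 to 12 rows; each row is the pose to reach, as a shift and turn from the pose commanded when the call began, along the tool's axes at that moment, turning the shorter way round; what a row does not reach only later rows make up. A row lasts 1/10 s, in which the tool goes at most 50 mm and 8.59 degrees, less where a joint would pass 70% of its speed; a pose out of reach is approached as far as the arm can. A call with a number of a shift or a turn outside -1 to 1 is refused whole. A call with a gripper value outside its range is refused whole. The fingers move at their own pace and stop on an object; the grip force is fixed at half the most. Time passes only in rows, so rows that repeat a pose let the fingers close. It gives the time, the measured TCP pose, the force, the opening and the grip force at its end, in the units of the state.
- get_state(): the state, without advancing time (a new reading comes with each control period).
- grab_frame(name): name is "scene" or "top" or "wrist"; returns a dict with "pixels" (420x560x3 uint8, red, green, blue), "vertical_fov" (degrees; the focal length in pixels is half the picture's height over the tangent of half this angle, whatever the lens; pixels are square), "cx", "cy" (the principal point, pixels), "R" (3x3) and "t" (3): a world point X has camera coordinates R X + t. Camera axes: x right, y down, z forward; pixel columns grow to the right and rows downward; lengths in m; the calibration is good to about 2 mm. A picture is of the moment at which its call begins. There is no depth.
- close_job(): hands the job in; it is judged then, once.
The state is a dict: "t": time; "joint_pos": joint angles; "joint_vel": joint speeds; "joint_efforts": joint torques, N m; "ee_pos": TCP position; "eef_rot": TCP orientation; "wrist_force": force on the tool from outside, world axes, zero at the start; "wrist_torque": the same for the moment, N m; "width": opening from 0.0 (shut) to 1.0 (fully open); "finger_force": force on a finger pad.
Only numpy, scipy, OpenCV 4.12 (cv2) and the standard library are available. Lean on these libraries where they do the work, as an engineer would, in place of code of your own. Each camera call takes 0.05 s, during which the arm holds its last target. There are 200 camera calls.

### The job

Push the tray right home against the back of the small drying cupboard without tipping over the bottle standing in it, while both doors are still standing open. Then close the cupboard: shut the rebated left leaf fully first and the right leaf with the flange last, so that the flange laps over the left leaf's edge and both are fully shut. Leave everything else on the table and on top of the cupboard where it is.

Things in the scene. Friction and masses are not known exactly. Their poses are not given: they have to be found in the camera images.
- cupboard: Plain plywood drying cupboard fixed on the table, 360 mm wide, its mouth facing the robot. Origin on the table below the middle of the mouth (plane of the shut leaves' inner faces); x into the cupboard, y to the left as the robot sees it, z up. Floor board top at z = 0.075. Side walls' inner faces at y = +-0.153. Roof of slats along y, z 0.320 to 0.334; the back is open but for a 40 mm high stop rail, front face at x = 0.158.
- eave (a point): Middle of the lower front edge of the foremost roof slat (18 mm deep, 360 mm wide), which overhangs the mouth: 40 mm in front of it, underside 320 mm above the table. An upright tool strikes it; come in below it with the tool leaning back towards the robot.
- leaf_left (a joint): Angle (rad) of the rebated left (+y) leaf: 0 fully shut, up to 1.65 open, opening towards the robot. Plywood, 0.4 kg, 18 mm thick (shut: x -0.018 to 0 of the cupboard's frame), z 0.079 to 0.305. Full thickness to 128 mm from the hinge, then an 8 mm tongue flush with the inner face to 153 mm. Stays where it is left (0.06 N m). Cannot shut once the right leaf is shut: the tongue strikes the flange.
- left_hinge (a point): Left leaf's vertical hinge axis, at x = -0.009, y = 0.155 of the cupboard's frame, 192 mm above the table.
- leaf_right (a joint): Angle (rad) of the right (-y) leaf with the flange: 0 fully shut, up to 1.65 open, opening towards the robot. Thickness, height, mass and stiffness as the left leaf. Full thickness to 152 mm from the hinge, then a flange 28 mm wide and 7 mm thick, flush with the outer face, which lies in the left leaf's rebate when both are shut.
- right_hinge (a point): Right leaf's vertical hinge axis, at x = -0.009, y = -0.155 of the cupboard's frame, 192 mm above the table.
- left_edge (a point): Point on the left leaf's outer face at the step of the rebate, 128 mm from the hinge, at z = 0.192.
- right_edge (a point): Point on the right leaf's outer face at the free edge of its flange, 180 mm from the hinge, at z = 0.192.
- tray: A loose wooden open tray standing on the cupboard's floor board, 150 mm deep (x), 180 mm wide (y), 50 mm high, walls 6 mm; origin at the centre of its underside, x into the cupboard. At the start it sticks 30 to 60 mm out of the mouth between the leaves. Home, against the stop rail, its origin is at x = 0.083 of the cupboard's frame. About 0.35 kg, with a bottle and a form in it (together about 0.17 kg).
- tray_bottle: A small bottle, 44 mm across and 100 mm tall, standing in the tray; origin at the centre of its underside.
- tray_form: A bare half-teardrop papier-mache form, 110 x 60 x 28 mm, flat underneath, lying in the tray; origin under its middle.
- roof_form: A half-teardrop papier-mache form, 170 x 85 x 40 mm, flat underneath, drying on the slats on top of the cupboard; to be left alone; origin on its underside.
- white_form: A bare half-teardrop papier-mache form, 180 x 85 x 36 mm, lying on the table to the right; to be left alone; origin on its underside.
- violet_form: A painted half-teardrop papier-mache form, 160 x 80 x 34 mm, lying on the table to the left; to be left alone; origin on its underside.
- paint_bottle: A paint bottle, 66 mm across and 160 mm tall, standing right of the cupboard; to be left alone; origin on its underside.
- mug: A mug, 80 mm across and 90 mm tall, standing left of the cupboard; to be left alone; origin on its underside.
- water_pot: A water glass, 76 mm across and 85 mm tall, standing on the right of the table; to be left alone; origin on its underside.
- palette: A plate used as palette, 190 mm across and 18 mm high, lying on the left of the table; to be left alone; origin on its underside.
- brush: A brush, 200 mm long, lying on the right of the table; to be left alone; origin on its underside.
There are look-alikes about, which are no part of the job. There is more than one size of the tray; the one meant has the size given above. Leave any orange look-alike of the tray_form alone.

How it is judged (in metres and radians):
On the way, in this order (a step that is already met when the one before it is completed fails the run):
1. the tray is home against the stop rail (within 10 mm) while both leaves stand open by more than 0.3 rad (x of tray in the frame of cupboard above 0.073 m and value of joint each of leaf_left, leaf_right above 0.3 rad), for 0.2 s.
2. the rebated left leaf is fully shut (within 0.04 rad) while the flanged right leaf is still open (more than 0.12 rad) (value of joint leaf_left below 0.04 rad and value of joint leaf_right above 0.12 rad), for 0.2 s.
At the end, for the whole second after the job is handed in: Both leaves are shut to within 0.04 rad, the flange lapping the left leaf; the tray is home within 10 mm of the stop rail and at rest, the bottle standing upright (within 0.2 rad) in it and the form still in it; the bystanders have not moved (value of joint each of leaf_left, leaf_right below 0.04 rad and x of tray in the frame of cupboard above 0.073 m and angle between tray_bottle's own z axis and vertical below 0.2 rad and horizontal distance between tray_bottle and tray below 0.11 m and horizontal distance between tray_form and tray below 0.09 m and linear speed of tray below 0.01 m/s and linear speed of tray_bottle below 0.02 m/s); the robot touches nothing.
It fails at once if the bottle in the tray is tipped over (more than 0.6 rad) (angle between tray_bottle's own z axis and vertical above 0.6 rad).
It fails at once if a bystander on the table or on the cupboard's roof is moved by more than 30 mm (distance of any of roof_form, white_form, violet_form, paint_bottle, mug, water_pot, palette, brush from where it was at the start of the episode above 0.03 m).
It also fails if it takes over 72 s, if anything falls off the work surface, if the arm or the gripper's body presses on something with over 40 N, if the wrist force passes 120 N, or if a joint passes its speed limit or range.

## Working session

There is one attempt and no reset: what is moved stays moved. The work goes in short steps, Python scripts to look and compute and a tool call to move; the robot and the scene stay as the last step left them, time stands still between calls to the robot, and variables do not carry over. Pictures are saved under pics/ and viewed, at most 10 in all, crops included, and the job is handed in when it is done.

Besides the shell and the picture viewer there is one more tool, called after "Call:" by a JSON object that holds its "name" and its "arguments", one argument or row to a line. servo_tool: Moves the arm, as the interface text tells. Shift numbers are shares of 0.12 m and turn numbers shares of 180 degrees, none past 1 either way. Its arguments: {"type":"object","properties":{"increments":{"type":"array"}},"required":["increments"]}

```bash
mkdir -p pics
python3 - <<'E'
from bench import *
import cv2,numpy as np
for n in("scene","top"):
    f=grab_frame(n); cv2.imwrite(f"pics/{n}0.png",f["pixels"][:,:,::-1]); np.savez(f"pics/{n}0.npz",**f)
    print(n,f["vertical_fov"],f["cx"],f["cy"],np.round(f["R"],3).tolist(),np.round(f["t"],3), "cam at",-np.array(f["R"]).T@f["t"])
print(get_state())
E
```

```text
scene 50.29841630609654 278.02425570211614 209.8439521051776 [[-0.82, -0.573, 0.018], [-0.396, 0.545, -0.739], [0.414, -0.613, -0.674]] [0.435 0.407 1.526] cam at [-0.11280287  0.96221913  1.32061677]
top 49.51333845679882 285.18725382978704 212.58826865877512 [[-0.009, -1.0, 0.001], [-0.984, 0.008, -0.18], [0.18, -0.003, -0.984]] [-0.045  0.589  1.567] cam at [ 0.2968116  -0.04585514  1.64716962]
{'t': 0.1, 'joint_pos': array([64.80087588, 22.86848425,  2.57999157, 88.1082396 , -1.07012681,
       69.15172465, -2.90511575]), 'joint_vel': array([ 0.0684941 , -0.09355022,  0.09093388, -0.20251914,  0.09653484,
       -0.04578844,  0.01702741]), 'joint_efforts': array([ 3.75005475e-03, -4.76260757e+01,  1.36976503e+00, -2.54949027e+01,
        1.17455906e-02,  4.98751659e-03, -2.14947062e-05]), 'ee_pos': array([ 0.21708937, -0.61206513,  0.2383482 ]), 'eef_rot': array([-1.79895994e+02,  8.26420179e-03,  1.95338570e+01]), 'wrist_force': array([ 0.235682  , -0.48779045, -0.87313863]), 'wrist_torque': array([ 0.01405781, -0.01251939, -0.03952735]), 'finger_force': 0.0, 'width': 0.9976393004336586}
```

View pics/scene0.png

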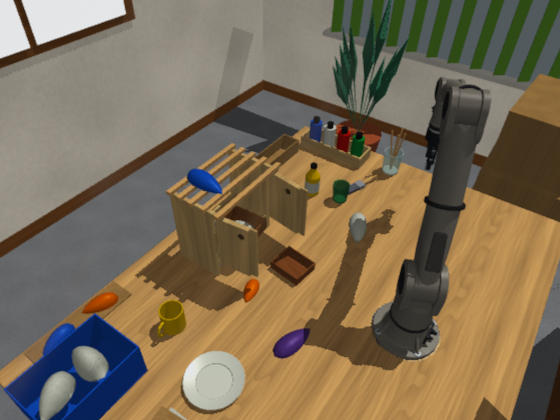

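View pics/top0.png

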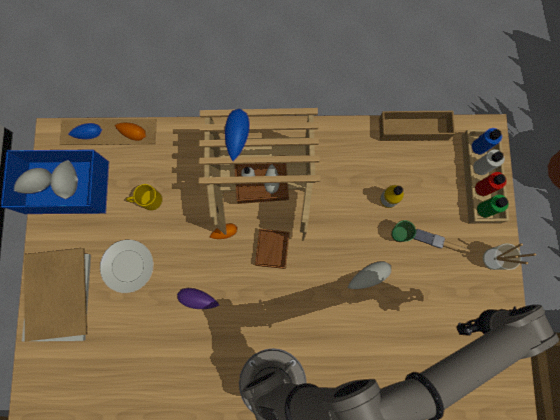

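The top view shows the cupboard (slats at columns 200–318, rows 110–182). Both leaves are open, the tray shows at about (262,183) with the bottle at about (248,172), and a smaller decoy tray lies in front at (271,248). I'll zoom in.

Run:
```python
import cv2,numpy as np
a=cv2.imread("pics/top0.png")[100:280,190:330]; b=cv2.imread("pics/scene0.png")[140:290,160:320]
a=cv2.resize(a,None,fx=3.3,fy=3.3,interpolation=cv2.INTER_CUBIC);b=cv2.resize(b,(338,317),interpolation=cv2.INTER_CUBIC)
o=np.zeros((594,800,3),np.uint8);o[:,:462]=a;o[:317,462:]=b
cv2.imwrite("pics/zoom0.png",o)
```

```text
(no output)
```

View pics/zoom0.png

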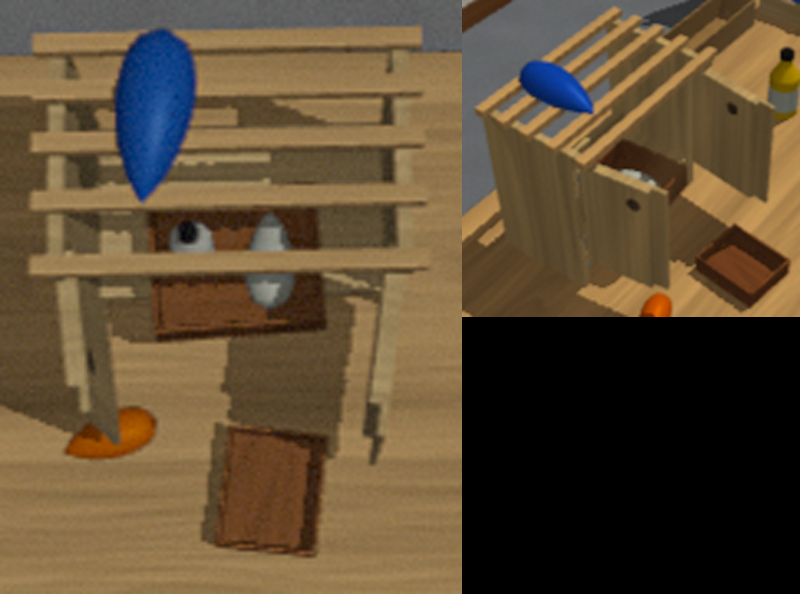

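```bash
cat > h.py <<'E'
import numpy as np
def ray(f,u,v,z):
    fl=210/np.tan(np.radians(float(f["vertical_fov"]))/2)
    R=np.array(f["R"]);c=-R.T@f["t"]
    d=R.T@np.array([(u-f["cx"])/fl,(v-f["cy"])/fl,1]); return c+d*(z-c[2])/d[2]
def proj(f,P):
    fl=210/np.tan(np.radians(float(f["vertical_fov"]))/2)
    q=np.array(f["R"])@np.array(P)+f["t"]; return q[:2]/q[2]*fl+[float(f["cx"]),float(f["cy"])]
E
python3 - <<'E'
from h import *
f=np.load("pics/top0.npz")
P=lambda x,y,z:print((x,y),z,np.round(ray(f,190+x/3.3-.3,100+y/3.3-.3,z),3))
print("front slat bottom-front L/R, using top edge front");P(28,260,.334);P(428,256,.334);P(28,273,.32);P(428,269,.32)
print("back slat rear");P(32,35,.334);P(420,28,.334)
print("leaf L top: hinge,end(outer,inner)");P(58,280,.305);P(75,405,.305);P(90,410,.305)
print("inner low corner");P(118,442,.079)
print("leaf R top");P(395,278,.305);P(372,400,.305);P(380,405,.305);P(375,465,.079)
print("tray top near rim L/R bottom corners");P(155,332,.125);P(325,320,.125);P(158,342,.075);P(325,330,.075);P(150,208,.125);P(320,208,.125)
print("bottle cap");P(187,232,.175)
print("decoy");P(230,425,.05);P(330,432,.05);P(318,555,.0);P(215,550,.0)
E
```

```text
front slat bottom-front L/R, using top edge front
(28, 260) 0.334 [0.642 0.208 0.334]
(428, 256) 0.334 [ 0.643 -0.152  0.334]
(28, 273) 0.32 [0.634 0.21  0.32 ]
(428, 269) 0.32 [ 0.634 -0.153  0.32 ]
back slat rear
(32, 35) 0.334 [0.857 0.21  0.334]
(420, 28) 0.334 [ 0.861 -0.15   0.334]
leaf L top: hinge,end(outer,inner)
(58, 280) 0.305 [0.631 0.186 0.305]
(75, 405) 0.305 [0.514 0.168 0.305]
(90, 410) 0.305 [0.51  0.154 0.305]
inner low corner
(118, 442) 0.079 [0.511 0.158 0.079]
leaf R top
(395, 278) 0.305 [ 0.63  -0.124  0.305]
(372, 400) 0.305 [ 0.516 -0.101  0.305]
(380, 405) 0.305 [ 0.512 -0.108  0.305]
(375, 465) 0.079 [ 0.484 -0.112  0.079]
tray top near rim L/R bottom corners
(155, 332) 0.125 [0.619 0.115 0.125]
(325, 320) 0.125 [ 0.63  -0.061  0.125]
(158, 342) 0.075 [0.619 0.117 0.075]
(325, 330) 0.075 [ 0.63  -0.061  0.075]
(150, 208) 0.125 [0.752 0.122 0.125]
(320, 208) 0.125 [ 0.751 -0.057  0.125]
bottle cap
(187, 232) 0.175 [0.712 0.078 0.175]
decoy
(230, 425) 0.05 [0.532 0.041 0.05 ]
(330, 432) 0.05 [ 0.524 -0.066  0.05 ]
(318, 555) 0.0 [ 0.396 -0.052  0.   ]
(215, 550) 0.0 [0.402 0.06  0.   ]
```

```bash
cat >> h.py <<'E'
from scipy.spatial.transform import Rotation as Ro
def share(p0,e0,p1,e1):
    A=Ro.from_euler("xyz",e0,degrees=True);B=Ro.from_euler("xyz",e1,degrees=True)
    d=A.inv().apply(np.array(p1)-p0); w=(A.inv()*B).as_rotvec(degrees=True)
    return np.round(d/.12,3),np.round(w/180,3),"rows>=",np.ceil(max(np.linalg.norm(d)/.05,np.linalg.norm(w)/8.59))
E
python3 - <<'E'
from h import *
s=[.217,-.612,.238];e0=[180,0,19.5];T=[180,-45,0]
print(share(s,e0,[.28,-.53,.33],[180,-22,0]))
print(share([.28,-.53,.33],[180,-22,0],[.36,-.43,.40],T))
f=np.load("pics/top0.npz")
for n,u,v in(("paint",393,205),("green",403,232),("white",370,275),("mug",147,198),("orange",224,232),("violet",198,298)):print(n,ray(f,u,v,.02).round(3))
E
```

```text
(array([ 0.723, -0.469, -0.767]), array([-0.021,  0.121,  0.107]), 'rows>=', np.float64(4.0))
(array([ 0.837, -0.833, -0.291]), array([0.   , 0.128, 0.   ]), 'rows>=', np.float64(3.0))
paint [ 0.619 -0.444  0.02 ]
green [ 0.52  -0.475  0.02 ]
white [ 0.367 -0.349  0.02 ]
mug [0.653 0.454 0.02 ]
orange [0.525 0.171 0.02 ]
violet [0.292 0.258 0.02 ]
```

Call:
{"name": "servo_tool", "arguments": {
  "increments": [
    [[0.2,-0.1,-0.4],[0,0.03,0.03],1],
    [[0.45,-0.3,-0.77],[-0.01,0.06,0.06],1],
    [[0.72,-0.47,-0.77],[-0.02,0.12,0.107],1],
    [[0.72,-0.47,-0.77],[-0.021,0.121,0.107],1],
    [[0.72,-0.47,-0.77],[-0.021,0.121,0.107],1]
  ]
}}

```text
t: 0.6
ee_pos: [0.2772, -0.53, 0.3314]
eef_rot: [180.0, -21.9, -0.1]
wrist_force: [-0.3, 0.2, 0.1]
width: 1.0
finger_force: 0.0
```

Call:
{"name": "servo_tool", "arguments": {
  "increments": [
    [[0.3,-0.3,-0.1],[0,0.04,0],1],
    [[0.6,-0.6,-0.2],[0,0.09,0],1],
    [[0.84,-0.83,-0.29],[0,0.128,0],1],
    [[0.84,-0.83,-0.29],[0,0.128,0],1],
    [[0.84,-0.83,-0.29],[0,0.128,0],1]
  ]
}}

```text
t: 1.1
ee_pos: [0.3599, -0.4311, 0.4011]
eef_rot: [179.9, -44.9, 0.1]
wrist_force: [0.4, 1.1, -0.2]
width: 1.005
finger_force: 0.0
```

Call:
{"name": "servo_tool", "arguments": {
  "increments": [
    [[0.07,-0.33,0.05],[0,0,0],1],
    [[0.14,-0.66,0.1],[0,0,0],1],
    [[0.206,-0.957,0.147],[0,0,0],1]
  ]
}}

```text
t: 1.4
ee_pos: [0.3904, -0.3161, 0.4061]
eef_rot: [180.0, -44.9, 0.0]
wrist_force: [0.6, 0.8, 0.4]
width: 0.997
finger_force: 0.0
```

Call:
{"name": "servo_tool", "arguments": {
  "increments": [
    [[0.07,-0.33,0.05],[0,0,0],1],
    [[0.14,-0.66,0.1],[0,0,0],1],
    [[0.206,-0.957,0.147],[0,0,0],1]
  ]
}}

```text
t: 1.7
ee_pos: [0.4206, -0.2006, 0.4116]
eef_rot: [179.9, -45.0, 0.1]
wrist_force: [-0.7, 0.0, 0.3]
width: 1.003
finger_force: 0.0
```

Call:
{"name": "servo_tool", "arguments": {
  "increments": [
    [[0.07,-0.33,0.05],[0,0,0],1],
    [[0.14,-0.66,0.1],[0,0,0],1],
    [[0.206,-0.957,0.147],[0,0,0],1]
  ]
}}

```text
t: 2.0
ee_pos: [0.4472, -0.0976, 0.416]
eef_rot: [179.6, -44.8, -0.1]
wrist_force: [0.1, -0.4, -0.7]
width: 1.0
finger_force: 0.0
```

Call:
{"name": "servo_tool", "arguments": {
  "increments": [
    [[0.07,-0.33,0.05],[0,0,0],1],
    [[0.14,-0.66,0.1],[0,0,0],1],
    [[0.206,-0.957,0.147],[0,0,0],1],
    [[0.206,-0.957,0.147],[0,0,0],1],
    [[0.206,-0.957,0.147],[0,0,0],1]
  ]
}}

```text
t: 2.5
ee_pos: [0.4781, 0.0201, 0.4207]
eef_rot: [179.8, -44.8, 0.3]
wrist_force: [-0.3, -0.3, -0.4]
width: 1.0
finger_force: 0.0
```

Call:
{"name": "servo_tool", "arguments": {
  "increments": [
    [[-0.22,-0.03,0.28],[0,0,0],1],
    [[-0.44,-0.03,0.56],[0,0,0],1],
    [[-0.44,-0.03,0.56],[0,0,0],1]
  ]
}}

```text
t: 2.8
ee_pos: [0.4834, 0.0192, 0.3271]
eef_rot: [-180.0, -44.0, -0.3]
wrist_force: [-0.0, -0.5, -0.8]
width: 0.999
finger_force: 0.0
```

Call:
{"name": "servo_tool", "arguments": {
  "increments": [
    [[-0.22,-0.03,0.28],[0,0,0],1],
    [[-0.44,-0.03,0.56],[0,0,0],1],
    [[-0.44,-0.03,0.56],[0,0,0],1],
    [[-0.44,-0.03,0.56],[0,0,0],1]
  ]
}}

```text
t: 3.2
ee_pos: [0.4986, 0.0243, 0.2519]
eef_rot: [180.0, -45.0, -0.1]
wrist_force: [-0.3, -0.1, 0.8]
width: 1.0
finger_force: 0.0
```

Run:
```python
from bench import *
import cv2,numpy as np
f=grab_frame("wrist"); cv2.imwrite("pics/w1.png",f["pixels"][:,:,::-1]); np.savez("pics/w1.npz",**f)
print(-np.array(f["R"]).T@f["t"],get_state()["ee_pos"],get_state()["joint_pos"].round(0))
```

```text
[0.45425265 0.02551471 0.39893357] [0.49774669 0.02321779 0.25039903] [ 51. -20. -53. 138. -54.  13. -48.]
```

View pics/w1.png

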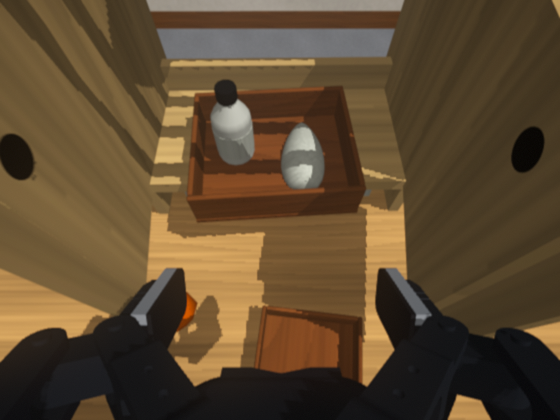

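The wrist view shows the tray with its front rim from (193,220) to (365,210). The bottle stands at (235,130), the form is at (303,158), and there is free room between the leaves. I'll descend and lean a little less, since joint 6 is near its limit.

Call:
{"name": "servo_tool", "arguments": {
  "increments": [
    [[-0.18,-0.02,0.27],[0,-0.014,0],1],
    [[-0.35,-0.04,0.53],[0,-0.028,0],1],
    [[-0.35,-0.04,0.53],[0,-0.028,0],1],
    [[-0.35,-0.04,0.53],[0,-0.028,0],1]
  ]
}}

```text
t: 3.65
ee_pos: [0.5036, 0.0236, 0.1896]
eef_rot: [-179.8, -39.9, -0.5]
wrist_force: [0.1, 0.3, 0.2]
width: 1.0
finger_force: 0.0
```

Run:
```python
from bench import *
from h import *
s=get_state();print(s["ee_pos"],s["eef_rot"],s["joint_pos"].round(1))
for p in([.54,.028,.098],[.60,.028,.098]):print(share(s["ee_pos"],s["eef_rot"],p,[180,-40,0]))
```

```text
[0.50363303 0.02360711 0.18960094] [-179.83947432  -39.93270796   -0.49108939] [ 76.9 -17.3 -77.9 138.5 -72.1  13.1 -30.1]
(array([-0.258, -0.037,  0.78 ]), array([ 0.001,  0.   , -0.002]), 'rows>=', np.float64(2.0))
(array([ 0.126, -0.04 ,  1.101]), array([ 0.001,  0.   , -0.002]), 'rows>=', np.float64(3.0))
```

Call:
{"name": "servo_tool", "arguments": {
  "increments": [
    [[0.0,-0.02,0.3],[0,-0.03,0],1],
    [[-0.1,-0.03,0.5],[0,-0.055,0],1],
    [[-0.25,-0.037,0.7],[0,-0.055,0],1],
    [[-0.25,-0.037,0.7],[0,-0.055,0],1],
    [[-0.25,-0.037,0.7],[0,-0.055,0],1]
  ]
}}

```text
t: 4.15
ee_pos: [0.4698, 0.0487, 0.1518]
eef_rot: [-176.3, -28.0, 0.2]
wrist_force: [-0.0, -0.2, -0.5]
width: 0.998
finger_force: 0.0
```

```bash
cat > st.py <<'E'
from bench import *
from h import *
import sys,json
s=get_state();print(s["ee_pos"].round(4),s["eef_rot"].round(1),s["joint_pos"].round(1),s["wrist_force"].round(1))
if len(sys.argv)>1:
    for q in json.loads(sys.argv[1]): print(q,*share(s["ee_pos"],s["eef_rot"],q[:3],q[3:]))
E
python3 st.py '[[0.59,0.028,0.1,180,-30,0],[0.59,0.028,0.1,180,-37,0]]'
```

```text
[0.4698 0.0487 0.1518] [-176.3  -28.     0.2] [ 64.6  -3.5 -73.7 136.1  -8.5  16.8 -91.3] [-0.  -0.2 -0.5]
[0.59, 0.028, 0.1, 180, -30, 0] [0.682 0.23  0.838] [-0.021  0.011  0.   ] rows>= 3.0
[0.59, 0.028, 0.1, 180, -37, 0] [0.682 0.23  0.838] [-0.021  0.05  -0.001] rows>= 3.0
```

Call:
{"name": "servo_tool", "arguments": {
  "increments": [
    [[0.3,0.1,0.3],[-0.01,0.01,0],1],
    [[0.5,0.23,0.6],[-0.021,0.011,0],1],
    [[0.5,0.23,0.6],[-0.021,0.011,0],1],
    [[0.5,0.23,0.6],[-0.021,0.011,0],1]
  ]
}}

```text
t: 4.55
ee_pos: [0.5131, 0.0299, 0.1325]
eef_rot: [-179.2, -28.7, -0.2]
wrist_force: [0.5, -0.5, 0.9]
width: 0.997
finger_force: 0.0
```

```bash
python3 st.py '[[0.59,0.028,0.1,180,-30,0],[0.59,0.028,0.1,180,-37,0]]'
```

```text
[0.5131 0.0299 0.1325] [-179.2  -28.7   -0.2] [  46.1    8.3  -60.   133.2   41.9   18.4 -139. ] [ 0.5 -0.5  0.9]
[0.59, 0.028, 0.1, 180, -30, 0] [0.432 0.021 0.546] [-0.004  0.007 -0.001] rows>= 2.0
[0.59, 0.028, 0.1, 180, -37, 0] [0.432 0.021 0.546] [-0.004  0.046 -0.001] rows>= 2.0
```

Call:
{"name": "servo_tool", "arguments": {
  "increments": [
    [[0.1,0.01,0.13],[-0.004,0.007,0],1],
    [[0.2,0.02,0.25],[-0.004,0.007,0],1],
    [[0.3,0.02,0.38],[-0.004,0.007,0],1],
    [[0.3,0.02,0.4],[-0.004,0.007,0],1],
    [[0.3,0.02,0.4],[-0.004,0.007,0],1],
    [[0.3,0.02,0.4],[-0.004,0.007,0],1]
  ]
}}

```text
t: 5.15
ee_pos: [0.5653, 0.029, 0.1071]
eef_rot: [-179.9, -29.8, -0.1]
wrist_force: [0.1, -0.4, 0.1]
width: 1.0
finger_force: 0.0
```

```bash
python3 st.py '[[0.60,0.028,0.1,180,-30,0],[0.6,0.028,0.1,180,-37,0]]'
```

```text
[0.5653 0.029  0.1071] [-1.799e+02 -2.980e+01 -1.000e-01] [  33.2   16.4  -48.3  129.2   62.6   19.6 -157.3] [ 0.1 -0.4  0.1]
[0.6, 0.028, 0.1, 180, -30, 0] [0.221 0.008 0.195] [-0.     0.001 -0.001] rows>= 1.0
[0.6, 0.028, 0.1, 180, -37, 0] [0.221 0.008 0.195] [-0.     0.04  -0.001] rows>= 1.0
```

Call:
{"name": "servo_tool", "arguments": {
  "increments": [
    [[0.1,0.01,0.09],[0,0,0],1],
    [[0.15,0.01,0.14],[0,0,0],1],
    [[0.22,0.01,0.2],[0,0,0],1],
    [[0.22,0.01,0.2],[0,0,0],1]
  ]
}}

```text
t: 5.55
ee_pos: [0.6014, 0.0277, 0.0993]
eef_rot: [-179.7, -29.9, -0.2]
wrist_force: [0.4, 0.0, -0.2]
width: 0.998
finger_force: 0.0
```

```bash
python3 st.py '[[0.64,0.028,0.1,180,-30,0]]'
python3 - <<'E'
from bench import *
import cv2,numpy as np
a=grab_frame("top");np.savez("pics/top1.npz",**a); b=grab_frame("scene")
a=cv2.resize(a["pixels"][100:280,190:330,::-1],None,fx=3.2,fy=3.2,interpolation=2)
b=cv2.resize(b["pixels"][110:310,160:260+60,::-1],None,fx=2.2,fy=2.2,interpolation=2)
o=np.zeros((576,800,3),np.uint8);o[:,:448]=a;o[:440,448:448+352]=b
cv2.imwrite("pics/z1.png",o)
E
```

```text
[0.6014 0.0277 0.0993] [-179.7  -29.9   -0.2] [  31.2   20.8  -46.5  125.2   65.4   21.4 -158. ] [ 0.4  0.  -0.2]
[0.64, 0.028, 0.1, 180, -30, 0] [ 0.282 -0.003  0.155] [-0.001  0.001 -0.001] rows>= 1.0
```

View pics/z1.png

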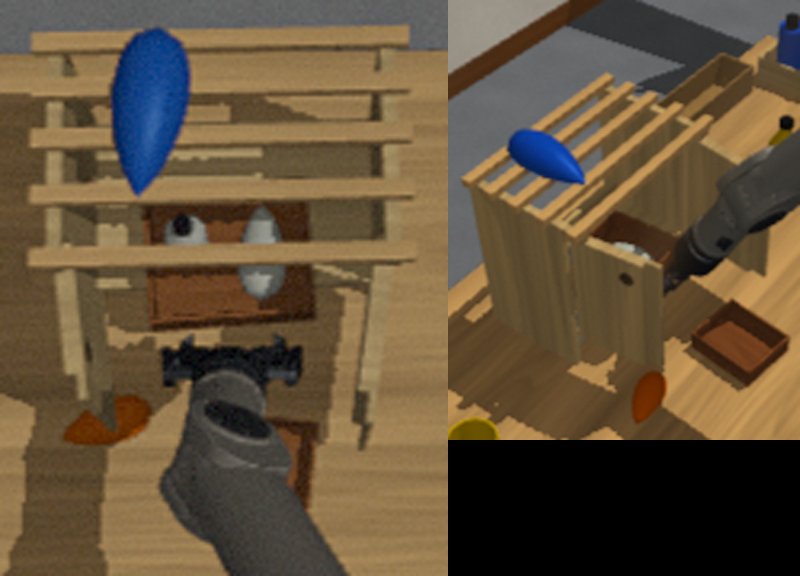

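The top view shows the hand between the leaves, about 15 mm short of the tray's front wall, with nothing disturbed. I'll lean back slightly and push slowly.

Call:
{"name": "servo_tool", "arguments": {
  "increments": [
    [[0.02,0,0.01],[0,0.014,0],1],
    [[0.04,0,0.02],[0,0.028,0],1],
    [[0.04,0,0.02],[0,0.028,0],1]
  ]
}}

```text
t: 5.95
ee_pos: [0.6074, 0.0255, 0.1079]
eef_rot: [179.9, -34.0, 0.1]
wrist_force: [0.4, 0.1, -0.2]
width: 0.999
finger_force: 0.0
```

Call:
{"name": "servo_tool", "arguments": {
  "increments": [
    [[0.02,0,0.014],[0,0,0],1],
    [[0.04,0,0.028],[0,0,0],1],
    [[0.06,0,0.042],[0,0,0],1],
    [[0.08,0,0.056],[0,0,0],1],
    [[0.1,0,0.07],[0,0,0],1],
    [[0.12,0,0.084],[0,0,0],1],
    [[0.14,0,0.098],[0,0,0],1],
    [[0.16,0,0.112],[0,0,0],1],
    [[0.18,0,0.126],[0,0,0],1],
    [[0.2,0,0.14],[0,0,0],1],
    [[0.22,0,0.154],[0,0,0],1],
    [[0.24,0,0.168],[0,0,0],1]
  ]
}}

```text
t: 7.15
ee_pos: [0.6425, 0.0269, 0.1065]
eef_rot: [-179.7, -33.9, -0.1]
wrist_force: [-7.4, 0.8, 5.2]
width: 0.999
finger_force: 3.4
```

```bash
python3 st.py '[[0.674,0.028,0.1,180,-35,0]]'
```

```text
[0.6425 0.0269 0.1065] [-1.797e+02 -3.390e+01 -1.000e-01] [  17.    19.9  -29.5  123.    70.1   14.7 -163.3] [-7.4  0.8  5.2]
[0.674, 0.028, 0.1, 180, -35, 0] [ 0.187 -0.009  0.192] [-0.002  0.006 -0.   ] rows>= 1.0
```

Call:
{"name": "servo_tool", "arguments": {
  "increments": [
    [[0.018,0,0.016],[0,0,0],1],
    [[0.036,0,0.032],[0,0,0],1],
    [[0.054,0,0.048],[0,0,0],1],
    [[0.072,0,0.064],[0,0,0],1],
    [[0.09,0,0.08],[0,0,0],1],
    [[0.108,0,0.095],[0,0,0],1],
    [[0.126,0,0.11],[0,0,0],1],
    [[0.144,0,0.125],[0,0,0],1],
    [[0.162,0,0.14],[0,0,0],1],
    [[0.18,0,0.155],[0,0,0],1]
  ]
}}

```text
t: 8.15
ee_pos: [0.6708, 0.026, 0.1032]
eef_rot: [-179.7, -33.9, -0.2]
wrist_force: [-6.7, 0.3, 4.7]
width: 1.001
finger_force: 3.2
```

```bash
python3 st.py '[[0.68,0.028,0.104,180,-34,0]]'
python3 - <<'E'
from bench import *
import cv2,numpy as np
a=grab_frame("top");w=grab_frame("wrist")
np.savez("pics/w2.npz",**w)
a=cv2.resize(a["pixels"][100:260,200:320,::-1],None,fx=2.5,fy=2.5,interpolation=2)
o=np.zeros((420,800,3),np.uint8);o[:400,:300]=a;o[:375,300:800]=cv2.resize(w["pixels"][:,:,::-1],(500,375))
cv2.imwrite("pics/z2.png",o)
E
```

```text
[0.6708 0.026  0.1032] [-179.7  -33.9   -0.2] [  17.3   22.8  -29.9  119.5   68.9   16.  -160.8] [-6.7  0.3  4.7]
[0.68, 0.028, 0.104, 180, -34, 0] [ 0.068 -0.016  0.037] [-0.001  0.001 -0.001] rows>= 1.0
```

View pics/z2.png

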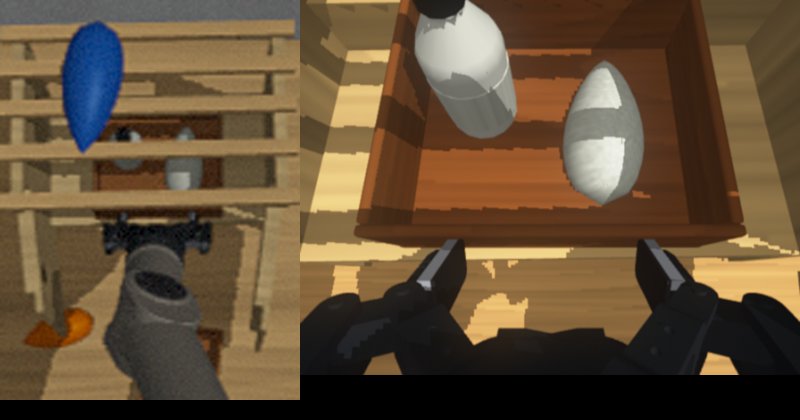

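The tray is now square on both fingers and the bottle is upright. The force is steady, so it isn't home yet; I'll keep pushing until the force rises.

Call:
{"name": "servo_tool", "arguments": {
  "increments": [
    [[0.018,-0.004,0.012],[0,0,0],1],
    [[0.034,-0.008,0.023],[0,0,0],1],
    [[0.048,-0.01,0.032],[0,0,0],1],
    [[0.055,-0.01,0.037],[0,0,0],1]
  ]
}}

```text
t: 8.65
ee_pos: [0.673, 0.0261, 0.1007]
eef_rot: [179.9, -33.5, -0.0]
wrist_force: [-41.5, -4.0, 30.2]
width: 0.998
finger_force: 20.8
```

Call:
{"name": "servo_tool", "arguments": {
  "increments": [
    [[0.014,0,0.01],[0,0,0],1],
    [[0.028,0,0.019],[0,0,0],1],
    [[0.028,0,0.019],[0,0,0],1]
  ]
}}

```text
t: 8.95
ee_pos: [0.6735, 0.026, 0.099]
eef_rot: [179.8, -33.2, 0.2]
wrist_force: [-50.1, -5.1, 33.2]
width: 1.0
finger_force: 25.1
```

```bash
python3 st.py
python3 - <<'E'
from bench import *
from h import *
import cv2
w=grab_frame("wrist");np.savez("pics/w3.npz",**w)
h=cv2.cvtColor(w["pixels"],cv2.COLOR_RGB2HSV)
# lowest brown row per column = tray front wall bottom edge
m=((h[...,0]<14)&(h[...,1]>120)).astype(np.uint8)
for u in(120,200,280,360,440):
    v=np.where(m[:300,u])[0].max(); print(u,v,ray(w,u,v,.125).round(3),ray(w,u,v,.075).round(3))
E
```

```text
[0.6735 0.026  0.099 ] [179.8 -33.2   0.2] [  17.4   23.6  -30.3  118.7   67.8   17.1 -159.3] [-50.1  -5.1  33.2]
120 276 [0.671 0.089 0.125] [0.676 0.113 0.075]
200 276 [0.672 0.058 0.125] [0.676 0.07  0.075]
280 275 [0.672 0.027 0.125] [0.677 0.027 0.075]
360 274 [ 0.672 -0.003  0.125] [ 0.677 -0.016  0.075]
440 274 [ 0.672 -0.034  0.125] [ 0.677 -0.059  0.075]
```

The force jumped to 50 N with the tray's front at x≈0.677, square, so the tray is home. I'll back off and rise between the leaves.

Call:
{"name": "servo_tool", "arguments": {
  "increments": [
    [[-0.1,0,-0.065],[0,0,0],1],
    [[-0.3,0,-0.195],[0,0,0],1],
    [[-0.55,0,-0.36],[0,0,0],1],
    [[-0.75,0,-0.49],[0,0,0],1],
    [[-0.75,0,-0.49],[0,0,0],1]
  ]
}}

```text
t: 9.5
ee_pos: [0.5742, 0.0258, 0.1077]
eef_rot: [-179.9, -33.2, 0.1]
wrist_force: [0.4, -0.4, 0.2]
width: 1.001
finger_force: 0.0
```

```bash
python3 st.py '[[0.55,0.028,0.19,180,-30,0],[0.55,0.028,0.19,180,-25,0]]'
python3 - <<'E'
from bench import *
from h import *
import cv2
w=grab_frame("wrist");a=grab_frame("top")["pixels"][100:280,190:330,::-1]
o=np.zeros((594,800,3),np.uint8);o[:270,:360]=cv2.resize(w["pixels"][:,:,::-1],(360,270));o[:,360:360+420]=cv2.resize(a,(420,540))[:594] if 0 else np.pad(cv2.resize(a,(420,540)),((0,54),(0,0),(0,0)))
cv2.imwrite("pics/z3.png",o)
E
```

```text
[0.5742 0.0258 0.1077] [-1.799e+02 -3.320e+01  1.000e-01] [  19.4   13.9  -32.1  130.9   72.7   13.1 -168.2] [ 0.4 -0.4  0.2]
[0.55, 0.028, 0.19, 180, -30, 0] [ 0.206 -0.021 -0.684] [-0.001 -0.018  0.   ] rows>= 2.0
[0.55, 0.028, 0.19, 180, -25, 0] [ 0.206 -0.021 -0.684] [-0.001 -0.046  0.001] rows>= 2.0
```

View pics/z3.png

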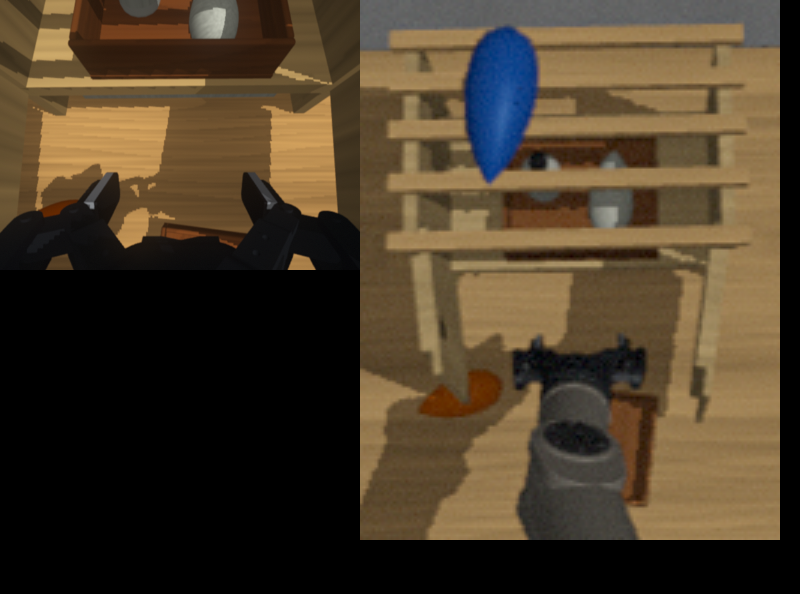

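Call:
{"name": "servo_tool", "arguments": {
  "increments": [
    [[0.1,-0.01,-0.3],[0,-0.03,0],1],
    [[0.2,-0.02,-0.65],[0,-0.07,0],1],
    [[0.2,-0.02,-0.68],[0,-0.07,0],1],
    [[0.2,-0.02,-0.68],[0,-0.07,0],1]
  ]
}}

```text
t: 10.0
ee_pos: [0.5588, 0.0205, 0.182]
eef_rot: [179.3, -22.1, -0.5]
wrist_force: [1.4, -1.5, -0.4]
width: 1.003
finger_force: 0.0
```

```bash
python3 st.py '[[0.55,0.028,0.3,180,-20,0]]'
```

```text
[0.5588 0.0205 0.182 ] [179.3 -22.1  -0.5] [  36.3    9.3  -48.9  120.3   21.8   33.6 -117.7] [ 1.4 -1.5 -0.4]
[0.55, 0.028, 0.3, 180, -20, 0] [ 0.302 -0.05  -0.94 ] [ 0.005 -0.012 -0.003] rows>= 3.0
```

Call:
{"name": "servo_tool", "arguments": {
  "increments": [
    [[0.1,0,-0.3],[0,0,0],1],
    [[0.2,-0.03,-0.6],[0,0,0],1],
    [[0.32,-0.05,-0.94],[0.004,-0.008,0],1],
    [[0.32,-0.05,-0.94],[0.004,-0.008,0],1]
  ]
}}

```text
t: 10.4
ee_pos: [0.5569, 0.0291, 0.3086]
eef_rot: [179.9, -21.7, -0.5]
wrist_force: [0.1, -0.1, -0.1]
width: 1.003
finger_force: 0.0
```

Call:
{"name": "servo_tool", "arguments": {
  "increments": [
    [[0.1,0,-0.3],[0,0,0.04],1],
    [[0.2,-0.03,-0.6],[0,0,0.08],1],
    [[0.3,-0.05,-0.94],[0,0,0.1],1],
    [[0.3,-0.05,-0.94],[0,0,0.1],1]
  ]
}}

```text
t: 10.8
ee_pos: [0.5486, 0.0356, 0.4259]
eef_rot: [-173.2, -20.6, -19.7]
wrist_force: [0.1, 0.1, 0.9]
width: 1.001
finger_force: 0.0
```

```bash
python3 st.py '[[0.52,0.14,0.42,180,-20,0],[0.52,0.14,0.42,0,20,180]]'
```

```text
[0.5486 0.0356 0.4259] [-173.2  -20.6  -19.7] [  45.3   -6.3  -50.2   99.6   -2.7   62.9 -113.4] [0.1 0.1 0.9]
[0.52, 0.14, 0.42, 180, -20, 0] [-0.502 -0.75  -0.047] [ 0.    -0.009 -0.102] rows>= 3.0
[0.52, 0.14, 0.42, 0, 20, 180] [-0.502 -0.75  -0.047] [0.158 0.978 0.   ] rows>= 21.0
```

Run:
```python
from h import *
cur=[[.5486,.0356,.4259],[-173.2,-20.6,-19.7]]
b=(Ro.from_euler("y",-20,degrees=True)*Ro.from_euler("x",180,degrees=True))
e=lambda a:(b*Ro.from_euler("z",a,degrees=True)).as_euler("xyz",degrees=True)
w=[([.53,.12,.42],e(100)),([.52,.21,.42],e(180)),([.52,.29,.42],e(180))]
for p,q in w:print(*share(cur[0],cur[1],p,q));cur=[p,q]
```

```text
[-0.376 -0.616 -0.016] [-0.007 -0.007  0.453] rows>= 10.0
[-0.725  0.207 -0.029] [-0.     0.     0.444] rows>= 10.0
[ 0.     0.667 -0.   ] [0. 0. 0.] rows>= 2.0
```

Call:
{"name": "servo_tool", "arguments": {
  "increments": [
    [[-0.04,-0.06,0],[0,0,0.046],1],
    [[-0.08,-0.12,0],[0,0,0.09],1],
    [[-0.12,-0.18,0],[0,0,0.137],1],
    [[-0.16,-0.25,-0.01],[0,0,0.183],1],
    [[-0.2,-0.32,-0.01],[0,0,0.228],1],
    [[-0.23,-0.38,-0.01],[-0.007,-0.007,0.273],1],
    [[-0.27,-0.44,-0.01],[-0.007,-0.007,0.319],1],
    [[-0.3,-0.5,-0.016],[-0.007,-0.007,0.364],1],
    [[-0.34,-0.56,-0.016],[-0.007,-0.007,0.41],1],
    [[-0.376,-0.616,-0.016],[-0.007,-0.007,0.453],1],
    [[-0.376,-0.616,-0.016],[-0.007,-0.007,0.453],1]
  ]
}}

```text
t: 11.9
ee_pos: [0.5305, 0.0867, 0.4088]
eef_rot: [-161.0, 5.0, -96.9]
wrist_force: [-0.1, -1.1, 0.0]
width: 1.0
finger_force: 0.0
```

Call:
{"name": "servo_tool", "arguments": {
  "increments": [
    [[-0.07,0.02,0],[0,0,0.046],1],
    [[-0.14,0.04,0],[0,0,0.09],1],
    [[-0.22,0.06,0],[0,0,0.137],1],
    [[-0.29,0.08,-0.01],[0,0,0.183],1],
    [[-0.36,0.1,-0.01],[0,0,0.228],1],
    [[-0.43,0.12,-0.02],[0,0,0.273],1],
    [[-0.5,0.14,-0.02],[0,0,0.319],1],
    [[-0.57,0.16,-0.03],[0,0,0.364],1],
    [[-0.65,0.18,-0.03],[0,0,0.41],1],
    [[-0.725,0.207,-0.03],[0,0,0.444],1],
    [[-0.725,0.207,-0.03],[0,0,0.444],1]
  ]
}}

```text
t: 13.0
ee_pos: [0.49, -0.0302, 0.2668]
eef_rot: [-174.4, 35.2, -144.2]
wrist_force: [-0.2, -0.1, 0.2]
width: 0.998
finger_force: 0.0
```

```bash
python3 st.py '[[0.52,0.29,0.42,180,30,180],[0.52,0.29,0.42,180,20,180]]'
```

```text
[ 0.49   -0.0302  0.2668] [-174.4   35.2 -144.2] [ 105.7  -28.2  -71.   127.2  -68.8   62.6 -168.2] [-0.2 -0.1  0.2]
[0.52, 0.29, 0.42, 180, 30, 180] [-2.177  2.006 -0.226] [0.077 0.036 0.166] rows>= 8.0
[0.52, 0.29, 0.42, 180, 20, 180] [-2.177  2.006 -0.226] [0.062 0.09  0.172] rows>= 8.0
```

Turning that way drove joint 7 into its limit; the other direction is the right one. I'll probe which pose counts as commanded, with a small turn back.

Call:
{"name": "servo_tool", "arguments": {
  "increments": [
    [[0,0,-0.2],[0,0,-0.05],1],
    [[0,0,-0.4],[0,0,-0.1],1],
    [[0,0,-0.4],[0,0,-0.1],1],
    [[0,0,-0.4],[0,0,-0.1],1]
  ]
}}

```text
t: 13.4
ee_pos: [0.4654, -0.0416, 0.3063]
eef_rot: [-162.7, 31.5, -122.9]
wrist_force: [-0.0, 0.3, 0.6]
width: 1.001
finger_force: 0.0
```

```bash
python3 st.py
python3 - <<'E'
from bench import *
import cv2,numpy as np
a=grab_frame("top");b=grab_frame("scene")
o=np.zeros((560,800,3),np.uint8);o[:540,:420]=cv2.resize(a["pixels"][100:280,190:330,::-1],(420,540));o[:400,420:]=cv2.resize(b["pixels"][110:310,160:350,::-1],(380,400))
cv2.imwrite("pics/z4.png",o)
E
```

```text
[ 0.4654 -0.0416  0.3063] [-162.7   31.5 -122.9] [  98.9  -27.7  -60.4  125.6  -63.3   66.9 -153.2] [-0.   0.3  0.6]
```

View pics/z4.png

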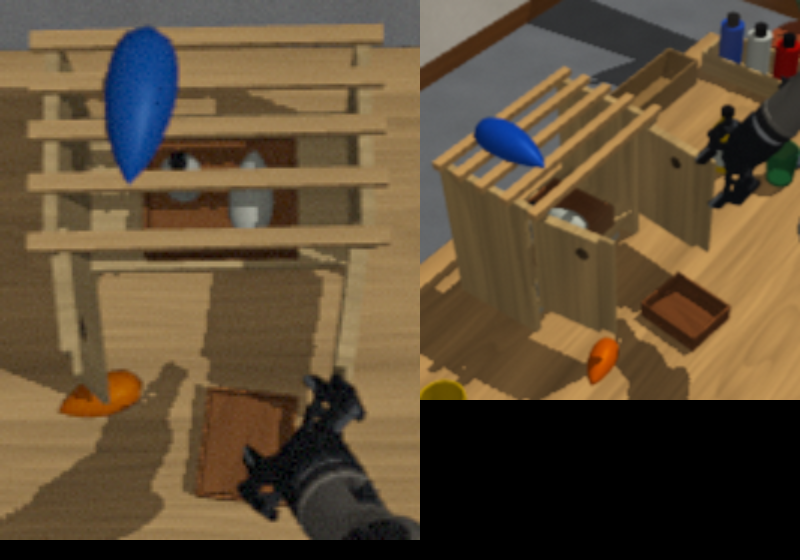

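The leaves and bystanders are unchanged. The commanded pose follows the actual one. I'll unwind the other way while rising.

```bash
cat > seq.py <<'E'
from bench import *
from h import *
def e(a,tilt=-20): return (Ro.from_euler("y",tilt,degrees=True)*Ro.from_euler("x",180,degrees=True)*Ro.from_euler("z",a,degrees=True)).as_euler("xyz",degrees=True)
def seq(w):
    s=get_state();cur=[s["ee_pos"],s["eef_rot"]];print(cur[0].round(3),cur[1].round(1),s["joint_pos"].round(0),s["wrist_force"].round(1))
    for p,q in w:print(*share(cur[0],cur[1],p,q));cur=[p,q]
E
python3 -c "
from seq import *
seq([([.45,-.03,.40],e(50)),([.47,.02,.42],e(-40)),([.5,.12,.42],e(-120)),([.52,.22,.42],e(-180)),([.52,.30,.42],e(-180))])"
```

```text
[ 0.465 -0.041  0.306] [-162.8   31.4 -122.9] [  99.  -28.  -60.  126.  -63.   67. -153.] [-0.1  0.2  0.1]
[-0.417 -0.049 -0.683] [-0.073  0.091 -0.443] rows>= 10.0
[-0.182 -0.431 -0.1  ] [-0.  -0.  -0.5] rows>= 11.0
[ 0.716 -0.487  0.086] [ 0.    -0.    -0.444] rows>= 10.0
[0.643 0.552 0.057] [-0.    -0.    -0.333] rows>= 7.0
[0.    0.667 0.   ] [0. 0. 0.] rows>= 2.0
```

Call:
{"name": "servo_tool", "arguments": {
  "increments": [
    [[-0.42,-0.05,-0.68],[-0.02,0.02,-0.1],1],
    [[-0.42,-0.05,-0.68],[-0.04,0.05,-0.2],1],
    [[-0.42,-0.05,-0.68],[-0.05,0.07,-0.3],1],
    [[-0.42,-0.05,-0.68],[-0.073,0.091,-0.443],1],
    [[-0.42,-0.05,-0.68],[-0.073,0.091,-0.443],1],
    [[-0.42,-0.05,-0.68],[-0.073,0.091,-0.443],1],
    [[-0.42,-0.05,-0.68],[-0.073,0.091,-0.443],1],
    [[-0.42,-0.05,-0.68],[-0.073,0.091,-0.443],1],
    [[-0.42,-0.05,-0.68],[-0.073,0.091,-0.443],1],
    [[-0.42,-0.05,-0.68],[-0.073,0.091,-0.443],1],
    [[-0.42,-0.05,-0.68],[-0.073,0.091,-0.443],1],
    [[-0.42,-0.05,-0.68],[-0.073,0.091,-0.443],1]
  ]
}}

```text
t: 14.7
ee_pos: [0.4502, -0.0298, 0.4]
eef_rot: [-164.3, -12.7, -51.8]
wrist_force: [-0.3, 0.4, 0.4]
width: 1.0
finger_force: 0.0
```

```bash
python3 -c "
from seq import *
seq([([.47,.02,.42],e(-40)),([.5,.12,.42],e(-120)),([.52,.22,.42],e(-180)),([.52,.30,.42],e(-180))])"
```

```text
[ 0.45 -0.03  0.4 ] [-164.3  -12.7  -51.8] [  74.  -26.  -51.  110.  -29.   69. -111.] [-0.3  0.4  0.4]
[-0.182 -0.429 -0.1  ] [ 0.    -0.001 -0.5  ] rows>= 11.0
[ 0.716 -0.487  0.086] [ 0.    -0.    -0.444] rows>= 10.0
[0.643 0.552 0.057] [-0.    -0.    -0.333] rows>= 7.0
[0.    0.667 0.   ] [0. 0. 0.] rows>= 2.0
```

Converged, with joint 7 rising. Continuing.

Call:
{"name": "servo_tool", "arguments": {
  "increments": [
    [[-0.18,-0.43,-0.1],[0,0,-0.1],1],
    [[-0.18,-0.43,-0.1],[0,0,-0.2],1],
    [[-0.18,-0.43,-0.1],[0,0,-0.3],1],
    [[-0.18,-0.43,-0.1],[0,0,-0.5],1],
    [[-0.18,-0.43,-0.1],[0,0,-0.5],1],
    [[-0.18,-0.43,-0.1],[0,0,-0.5],1],
    [[-0.18,-0.43,-0.1],[0,0,-0.5],1],
    [[-0.18,-0.43,-0.1],[0,0,-0.5],1],
    [[-0.18,-0.43,-0.1],[0,0,-0.5],1],
    [[-0.18,-0.43,-0.1],[0,0,-0.5],1],
    [[-0.18,-0.43,-0.1],[0,0,-0.5],1],
    [[-0.18,-0.43,-0.1],[0,0,-0.5],1]
  ]
}}

```text
t: 15.9
ee_pos: [0.47, 0.0192, 0.4201]
eef_rot: [166.8, -15.3, 41.7]
wrist_force: [-0.2, -0.6, -0.1]
width: 1.001
finger_force: 0.0
```

Call:
{"name": "servo_tool", "arguments": {
  "increments": [
    [[0.2,-0.14,0.02],[0,0,-0.1],1],
    [[0.4,-0.28,0.05],[0,0,-0.2],1],
    [[0.716,-0.487,0.086],[0,0,-0.3],1],
    [[0.716,-0.487,0.086],[0,0,-0.444],1],
    [[0.716,-0.487,0.086],[0,0,-0.444],1],
    [[0.716,-0.487,0.086],[0,0,-0.444],1],
    [[0.716,-0.487,0.086],[0,0,-0.444],1],
    [[0.716,-0.487,0.086],[0,0,-0.444],1],
    [[0.716,-0.487,0.086],[0,0,-0.444],1],
    [[0.716,-0.487,0.086],[0,0,-0.444],1],
    [[0.716,-0.487,0.086],[0,0,-0.444],1]
  ]
}}

```text
t: 17.0
ee_pos: [0.5002, 0.1192, 0.4202]
eef_rot: [162.4, 9.9, 118.2]
wrist_force: [0.2, 0.3, 0.5]
width: 0.997
finger_force: 0.0
```

```bash
python3 -c "
from seq import *
seq([([.52,.22,.42],e(-180)),([.52,.30,.42],e(-180))])"
```

```text
[0.5   0.119 0.42 ] [162.4   9.9 118.2] [ 33. -10. -48. 102.  -2.  65.  15.] [0.2 0.3 0.5]
[0.652 0.552 0.058] [ 0.     0.001 -0.335] rows>= 8.0
[0.    0.667 0.   ] [0. 0. 0.] rows>= 2.0
```

Call:
{"name": "servo_tool", "arguments": {
  "increments": [
    [[0.2,0.18,0.02],[0,0,-0.1],1],
    [[0.4,0.36,0.04],[0,0,-0.2],1],
    [[0.65,0.55,0.058],[0,0,-0.335],1],
    [[0.65,0.55,0.058],[0,0,-0.335],1],
    [[0.65,0.55,0.058],[0,0,-0.335],1],
    [[0.65,0.55,0.058],[0,0,-0.335],1],
    [[0.65,0.55,0.058],[0,0,-0.335],1],
    [[0.65,0.55,0.058],[0,0,-0.335],1]
  ]
}}

```text
t: 17.8
ee_pos: [0.5198, 0.2197, 0.42]
eef_rot: [-179.9, 20.1, -179.9]
wrist_force: [1.0, 0.9, 0.5]
width: 1.004
finger_force: 0.0
```

Call:
{"name": "servo_tool", "arguments": {
  "increments": [
    [[0,0.33,0],[0,0,0],1],
    [[0,0.66,0],[0,0,0],1],
    [[0,0.66,0],[0,0,0],1]
  ]
}}

```text
t: 18.1
ee_pos: [0.5172, 0.3055, 0.4195]
eef_rot: [179.7, 20.0, -179.6]
wrist_force: [-0.6, 1.5, -0.0]
width: 1.0
finger_force: 0.0
```

```bash
python3 -c "
from seq import *
f=np.load('pics/top1.npz')
seq([([.53,.30,.33],e(-180,-25)),([.54,.30,.24],e(-180,-30)),([.54,.30,.15],e(-180,-34))])"
```

```text
[0.517 0.305 0.419] [ 179.7   20.  -179.6] [ 17.   8. -65.  91.  23.  72.  39.] [-0.6  1.5 -0. ]
[ 0.155 -0.05   0.737] [ 0.002 -0.028  0.002] rows>= 2.0
[ 0.241 -0.     0.715] [-0.    -0.028 -0.   ] rows>= 2.0
[ 0.375 -0.     0.65 ] [-0.    -0.022 -0.   ] rows>= 2.0
```

Call:
{"name": "servo_tool", "arguments": {
  "increments": [
    [[0.15,-0.05,0.73],[0,-0.028,0],1],
    [[0.15,-0.05,0.73],[0,-0.028,0],1],
    [[0.15,-0.05,0.73],[0,-0.028,0],1]
  ]
}}

```text
t: 18.4
ee_pos: [0.5305, 0.2886, 0.325]
eef_rot: [-179.5, 24.6, -179.9]
wrist_force: [0.8, 0.2, 0.2]
width: 1.001
finger_force: 0.0
```

Call:
{"name": "servo_tool", "arguments": {
  "increments": [
    [[0.24,0,0.71],[0,-0.028,0],1],
    [[0.24,0,0.71],[0,-0.028,0],1],
    [[0.24,0,0.71],[0,-0.028,0],1]
  ]
}}

```text
t: 18.7
ee_pos: [0.5418, 0.2902, 0.2384]
eef_rot: [-179.6, 29.8, -179.8]
wrist_force: [-0.1, -0.3, -0.3]
width: 0.998
finger_force: 0.0
```

```bash
python3 -c "
from seq import *
seq([([.54,.30,.16],e(-180,-32)),([.54,.235,.15],e(-180,-34))])"
```

```text
[0.542 0.29  0.238] [-179.6   29.8 -179.8] [  9.  14. -59. 113.  47.  48.  14.] [-0.1 -0.3 -0.3]
[0.337 0.086 0.559] [-0.001 -0.012  0.001] rows>= 2.0
[ 0.044 -0.542  0.071] [-0.    -0.011 -0.   ] rows>= 2.0
```

Call:
{"name": "servo_tool", "arguments": {
  "increments": [
    [[0.17,0,0.28],[0,-0.006,0],1],
    [[0.337,0,0.56],[0,-0.012,0],1],
    [[0.337,-0.1,0.56],[0,-0.015,0],1],
    [[0.337,-0.3,0.56],[0,-0.015,0],1],
    [[0.337,-0.46,0.56],[0,-0.015,0],1],
    [[0.337,-0.46,0.56],[0,-0.015,0],1]
  ]
}}

```text
t: 19.3
ee_pos: [0.5452, 0.2344, 0.1682]
eef_rot: [-179.8, 33.3, 179.9]
wrist_force: [0.2, -0.0, -0.2]
width: 0.998
finger_force: 0.0
```

Call:
{"name": "servo_tool", "arguments": {
  "increments": [
    [[0,-0.08,0],[0,0,0],1],
    [[-0.02,-0.15,0.015],[0,0,0],1],
    [[-0.05,-0.22,0.03],[0,0,0],1],
    [[-0.07,-0.28,0.045],[0,0,0],1],
    [[-0.09,-0.34,0.055],[0,0,0],1],
    [[-0.12,-0.39,0.08],[0,0,0],1],
    [[-0.15,-0.45,0.1],[0,0,0],1],
    [[-0.18,-0.5,0.12],[0,0,0],1],
    [[-0.21,-0.56,0.135],[0,0,0],1],
    [[-0.24,-0.61,0.155],[0,0,0],1],
    [[-0.24,-0.61,0.155],[0,0,0],1]
  ]
}}

```text
t: 20.4
ee_pos: [0.5773, 0.1628, 0.164]
eef_rot: [-179.8, 32.9, -179.8]
wrist_force: [-0.2, -0.8, 0.4]
width: 0.999
finger_force: 0.0
```

```bash
python3 -c "
from seq import *
seq([([.607,.137,.15],e(-180,-34)),([.645,.126,.15],e(-180,-34))])
import cv2
a=grab_frame('top');b=grab_frame('scene')
o=np.zeros((560,800,3),np.uint8);o[:540,:420]=cv2.resize(a['pixels'][100:280,190:330,::-1],(420,540));o[:400,420:]=cv2.resize(b['pixels'][110:310,160:350,::-1],(380,400))
cv2.imwrite('pics/z5.png',o)
"
```

```text
[0.577 0.163 0.164] [-179.8   32.9 -179.8] [ 18.  14. -51. 124.  60.  31.  12.] [-0.2 -0.8  0.4]
[-0.144 -0.215  0.233] [-0.001 -0.006  0.001] rows>= 1.0
[-0.263 -0.092  0.177] [0. 0. 0.] rows>= 1.0
```

View pics/z5.png

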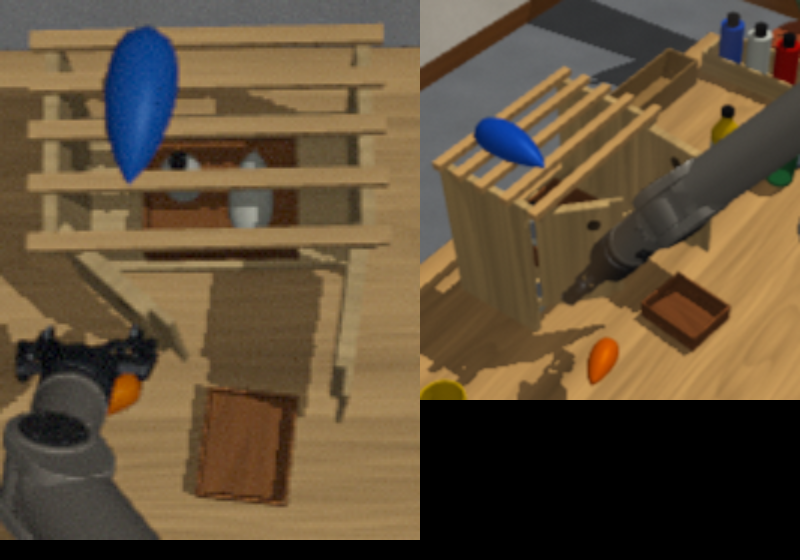

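The left leaf is swung to about 45°, pushed by the right finger, with everything else in place. Continuing to shut it.

Call:
{"name": "servo_tool", "arguments": {
  "increments": [
    [[-0.03,-0.04,0.04],[0,0,0],1],
    [[-0.06,-0.08,0.07],[0,0,0],1],
    [[-0.09,-0.12,0.1],[0,0,0],1],
    [[-0.12,-0.16,0.14],[0,0,0],1],
    [[-0.15,-0.2,0.17],[0,0,0],1],
    [[-0.18,-0.215,0.19],[0,0,0],1],
    [[-0.18,-0.215,0.19],[0,0,0],1]
  ]
}}

```text
t: 21.2
ee_pos: [0.6077, 0.1378, 0.1565]
eef_rot: [-179.8, 32.9, -179.8]
wrist_force: [-0.0, 1.3, 0.5]
width: 0.997
finger_force: 0.0
```

Call:
{"name": "servo_tool", "arguments": {
  "increments": [
    [[-0.03,-0.01,0.02],[0,0,0],1],
    [[-0.06,-0.03,0.04],[0,0,0],1],
    [[-0.09,-0.04,0.06],[0,0,0],1],
    [[-0.12,-0.05,0.08],[0,0,0],1],
    [[-0.15,-0.06,0.1],[0,0,0],1],
    [[-0.15,-0.06,0.1],[0,0,0],1]
  ]
}}

```text
t: 21.8
ee_pos: [0.6296, 0.1313, 0.1566]
eef_rot: [-179.9, 32.9, -179.7]
wrist_force: [0.2, -0.3, 0.5]
width: 0.996
finger_force: 0.0
```

```bash
python3 -c "
from seq import *
seq([([.645,.126,.155],e(-180,-34))])"
```

```text
[0.63  0.131 0.157] [-179.9   32.9 -179.7] [ 20.  19. -48. 119.  62.  30.  17.] [ 0.2 -0.3  0.5]
[-0.1   -0.045  0.081] [ 0.    -0.006  0.001] rows>= 1.0
```

Call:
{"name": "servo_tool", "arguments": {
  "increments": [
    [[-0.02,-0.01,0.013],[0,0,0],1],
    [[-0.04,-0.02,0.026],[0,0,0],1],
    [[-0.06,-0.03,0.039],[0,0,0],1],
    [[-0.08,-0.03,0.052],[0,0,0],1],
    [[-0.1,-0.03,0.065],[0,0,0],1],
    [[-0.1,-0.03,0.065],[0,0,0],1]
  ]
}}

```text
t: 22.4
ee_pos: [0.6436, 0.1278, 0.1565]
eef_rot: [-179.8, 32.9, -179.7]
wrist_force: [0.2, 0.2, 0.4]
width: 1.001
finger_force: 0.0
```

Call:
{"name": "servo_tool", "arguments": {
  "increments": [
    [[-0.02,0,0.013],[0,0,0],1],
    [[-0.03,0,0.02],[0,0,0],1],
    [[-0.03,0,0.02],[0,0,0],1]
  ]
}}

```text
t: 22.7
ee_pos: [0.6456, 0.1284, 0.1555]
eef_rot: [-179.7, 32.8, -179.6]
wrist_force: [-8.8, -1.9, 4.8]
width: 1.0
finger_force: 4.4
```

Call:
{"name": "servo_tool", "arguments": {
  "increments": [
    [[-0.015,0,0.01],[0,0,0],1],
    [[-0.03,0,0.02],[0,0,0],1],
    [[-0.03,0,0.02],[0,0,0],1]
  ]
}}

```text
t: 23.0
ee_pos: [0.6461, 0.1291, 0.154]
eef_rot: [-179.5, 32.5, -179.4]
wrist_force: [-29.9, -4.2, 20.0]
width: 1.004
finger_force: 14.7
```

```bash
python3 -c "
from seq import *
seq([])
import cv2
for n in('wrist','top','scene'):
    f=grab_frame(n);np.savez('pics/L_%s.npz'%n,**f);cv2.imwrite('pics/L_%s.png'%n,f['pixels'][:,:,::-1])
"
```

```text
[0.646 0.129 0.154] [-179.5   32.5 -179.4] [ 20.  21. -48. 117.  62.  31.  19.] [-29.9  -4.2  20. ]
```

Firm stop at 30 N shared by both fingers, so the left leaf is flat shut. I'll back off and go over to the right side.

Call:
{"name": "servo_tool", "arguments": {
  "increments": [
    [[0.1,0,-0.065],[0,0,0],1],
    [[0.3,0,-0.2],[0,0,0],1],
    [[0.63,0,-0.41],[0,0,0],1],
    [[0.63,0,-0.41],[0,0,0],1]
  ]
}}

```text
t: 23.55
ee_pos: [0.5553, 0.127, 0.154]
eef_rot: [-179.5, 32.6, -179.3]
wrist_force: [-0.2, -1.1, 0.1]
width: 1.001
finger_force: 0.0
```

```bash
python3 -c "
from seq import *
seq([([.55,.12,.25],e(-180,-25)),([.54,.09,.345],e(-180,-22)),([.52,.05,.42],e(-180,-20)),([.52,-.06,.42],e(-180,-20)),([.52,-.17,.42],e(-180,-20)),([.53,-.25,.42],e(-180,-20))])
import cv2
for n in('wrist','scene'):
    f=grab_frame(n);np.savez('pics/M_%s.npz'%n,**f);cv2.imwrite('pics/M_%s.png'%n,f['pixels'][:,:,::-1])
"
```

```text
[0.555 0.127 0.154] [-179.5   32.6 -179.3] [ 22.  11. -51. 128.  59.  26.  15.] [-0.2 -1.1  0.1]
[-0.393 -0.065 -0.698] [-0.001  0.042  0.003] rows>= 2.0
[-0.259 -0.25  -0.753] [-0.     0.017  0.   ] rows>= 3.0
[-0.08  -0.333 -0.642] [0.    0.011 0.   ] rows>= 2.0
[-0.    -0.917 -0.   ] [0. 0. 0.] rows>= 3.0
[-0.    -0.917 -0.   ] [0. 0. 0.] rows>= 3.0
[-0.078 -0.667  0.029] [0. 0. 0.] rows>= 2.0
```

Call:
{"name": "servo_tool", "arguments": {
  "increments": [
    [[-0.2,-0.03,-0.35],[0,0.02,0],1],
    [[-0.39,-0.065,-0.7],[0,0.042,0],1],
    [[-0.39,-0.065,-0.7],[0,0.042,0.003],1]
  ]
}}

```text
t: 23.95
ee_pos: [0.5569, 0.1187, 0.249]
eef_rot: [179.9, 25.4, 179.6]
wrist_force: [1.1, -1.3, 0.3]
width: 0.998
finger_force: 0.0
```

Call:
{"name": "servo_tool", "arguments": {
  "increments": [
    [[-0.13,-0.12,-0.38],[0,0.01,0],1],
    [[-0.26,-0.25,-0.75],[0,0.017,0],1],
    [[-0.26,-0.25,-0.75],[0,0.017,0],1]
  ]
}}

```text
t: 24.25
ee_pos: [0.551, 0.0875, 0.3524]
eef_rot: [-179.9, 23.5, 179.3]
wrist_force: [0.1, -0.5, 0.3]
width: 1.0
finger_force: 0.0
```

Call:
{"name": "servo_tool", "arguments": {
  "increments": [
    [[-0.04,-0.16,-0.32],[0,0.011,0],1],
    [[-0.08,-0.33,-0.64],[0,0.011,0],1],
    [[-0.08,-0.33,-0.64],[0,0.011,0],1]
  ]
}}

```text
t: 24.55
ee_pos: [0.5274, 0.0463, 0.4242]
eef_rot: [-179.8, 21.3, 179.3]
wrist_force: [-0.5, 0.9, 0.3]
width: 1.004
finger_force: 0.0
```

```bash
python3 -c "
from seq import *
seq([([.52,-.06,.42],e(-180,-20)),([.52,-.17,.42],e(-180,-20)),([.53,-.25,.42],e(-180,-20))])"
```

```text
[0.527 0.046 0.424] [-179.8   21.3  179.3] [ 48. -10. -52. 101.  -6.  63.  86.] [-0.5  0.9  0.3]
[ 0.061 -0.887  0.017] [-0.002  0.007 -0.004] rows>= 3.0
[-0.    -0.917 -0.   ] [0. 0. 0.] rows>= 3.0
[-0.078 -0.667  0.029] [0. 0. 0.] rows>= 2.0
```

Call:
{"name": "servo_tool", "arguments": {
  "increments": [
    [[0.03,-0.33,0],[0,0,0],1],
    [[0.06,-0.66,0.017],[0,0.007,-0.004],1],
    [[0.06,-0.89,0.017],[0,0.007,-0.004],1],
    [[0.06,-0.89,0.017],[0,0.007,-0.004],1]
  ]
}}

```text
t: 24.95
ee_pos: [0.5177, -0.0627, 0.4125]
eef_rot: [-179.7, 19.3, 179.9]
wrist_force: [0.1, -0.9, 0.0]
width: 0.998
finger_force: 0.0
```

Call:
{"name": "servo_tool", "arguments": {
  "increments": [
    [[0,-0.35,0],[0,0,0],1],
    [[0,-0.7,0],[0,0,0],1],
    [[0,-0.92,0],[0,0,0],1],
    [[0,-0.92,0],[0,0,0],1]
  ]
}}

```text
t: 25.35
ee_pos: [0.5179, -0.1721, 0.413]
eef_rot: [-179.7, 19.3, 180.0]
wrist_force: [-0.8, 0.2, -0.1]
width: 1.0
finger_force: 0.0
```

Call:
{"name": "servo_tool", "arguments": {
  "increments": [
    [[-0.04,-0.35,0.015],[0,0,0],1],
    [[-0.08,-0.67,0.03],[0,0,0],1],
    [[-0.08,-0.67,0.03],[0,0,0],1]
  ]
}}

```text
t: 25.65
ee_pos: [0.5285, -0.2531, 0.4129]
eef_rot: [-179.7, 19.3, 180.0]
wrist_force: [-0.6, -0.5, -0.1]
width: 0.997
finger_force: 0.0
```

```bash
python3 -c "
from seq import *
seq([([.53,-.25,.33],e(-180,-24)),([.53,-.25,.24],e(-180,-28)),([.53,-.25,.17],e(-180,-33))])
a=np.load('pics/top0.npz');
print(ray(a,398,190,.16),ray(a,393,205,0))"
```

```text
[ 0.529 -0.253  0.413] [-179.7   19.3  180. ] [ 57.   2. -32.  94.  -7.  66. 117.] [-0.6 -0.5 -0.1]
[0.217 0.029 0.656] [-0.002 -0.026  0.   ] rows>= 2.0
[ 0.305 -0.     0.685] [-0.    -0.022 -0.   ] rows>= 2.0
[ 0.274 -0.     0.515] [-0.    -0.028 -0.   ] rows>= 2.0
[ 0.64242831 -0.42889761  0.16      ] [ 0.62301782 -0.44862768  0.        ]
```

Call:
{"name": "servo_tool", "arguments": {
  "increments": [
    [[0.11,0.03,0.33],[0,-0.015,0],1],
    [[0.217,0.03,0.66],[0,-0.026,0],1],
    [[0.217,0.03,0.66],[0,-0.026,0],1]
  ]
}}

```text
t: 25.95
ee_pos: [0.5245, -0.2405, 0.3211]
eef_rot: [179.8, 23.1, -179.7]
wrist_force: [-0.7, 0.2, -2.5]
width: 0.999
finger_force: 0.0
```

Call:
{"name": "servo_tool", "arguments": {
  "increments": [
    [[0.15,0,0.34],[0,-0.015,0],1],
    [[0.305,0,0.685],[0,-0.022,0],1],
    [[0.305,0,0.685],[0,-0.022,0],1]
  ]
}}

```text
t: 26.25
ee_pos: [0.5275, -0.2426, 0.2361]
eef_rot: [179.9, 27.5, -179.7]
wrist_force: [-0.9, 0.2, -1.1]
width: 1.004
finger_force: 0.0
```

Call:
{"name": "servo_tool", "arguments": {
  "increments": [
    [[0.14,0,0.26],[0,-0.015,0],1],
    [[0.274,0,0.515],[0,-0.028,0],1],
    [[0.274,0,0.515],[0,-0.028,0],1],
    [[0.274,0,0.515],[0,-0.028,0],1]
  ]
}}

```text
t: 26.65
ee_pos: [0.5334, -0.2464, 0.1744]
eef_rot: [-179.5, 33.3, -179.5]
wrist_force: [-0.5, -0.7, -0.2]
width: 1.003
finger_force: 0.0
```

```bash
python3 -c "
from seq import *
seq([([.53,-.175,.165],e(-180,-33)),([.535,-.168,.165],e(-180,-33)),([.552,-.137,.165],e(-180,-33)),([.574,-.104,.165],e(-180,-33))])"
```

```text
[ 0.533 -0.246  0.174] [-179.5   33.3 -179.5] [ 62.  10. -36. 123. -26.  20. 141.] [-0.5 -0.7 -0.2]
[0.062 0.596 0.048] [-0.001  0.002  0.002] rows>= 2.0
[-0.035  0.058  0.023] [0. 0. 0.] rows>= 1.0
[-0.119  0.258  0.077] [0. 0. 0.] rows>= 1.0
[-0.154  0.275  0.1  ] [0. 0. 0.] rows>= 1.0
```

Call:
{"name": "servo_tool", "arguments": {
  "increments": [
    [[0.03,0.25,0.03],[0,0,0],1],
    [[0.06,0.45,0.048],[0,0,0.002],1],
    [[0.06,0.55,0.048],[0,0,0.002],1],
    [[0.06,0.6,0.048],[0,0,0.002],1],
    [[0.06,0.6,0.048],[0,0,0.002],1]
  ]
}}

```text
t: 27.15
ee_pos: [0.5299, -0.1734, 0.165]
eef_rot: [-179.7, 33.3, -179.7]
wrist_force: [0.2, -0.1, 0.2]
width: 0.999
finger_force: 0.0
```

Call:
{"name": "servo_tool", "arguments": {
  "increments": [
    [[-0.035,0.06,0.023],[0,0,0],1],
    [[-0.06,0.12,0.04],[0,0,0],1],
    [[-0.09,0.18,0.06],[0,0,0],1],
    [[-0.12,0.24,0.08],[0,0,0],1],
    [[-0.15,0.31,0.1],[0,0,0],1],
    [[-0.18,0.36,0.115],[0,0,0],1],
    [[-0.21,0.42,0.135],[0,0,0],1],
    [[-0.24,0.47,0.155],[0,0,0],1],
    [[-0.27,0.53,0.175],[0,0,0],1],
    [[-0.31,0.59,0.2],[0,0,0],1],
    [[-0.31,0.59,0.2],[0,0,0],1]
  ]
}}

```text
t: 28.25
ee_pos: [0.5741, -0.1001, 0.1635]
eef_rot: [-179.8, 33.2, -179.6]
wrist_force: [-0.7, 0.3, 0.0]
width: 0.999
finger_force: 0.0
```

```bash
python3 -c "
from seq import *
seq([([.607,-.08,.155],e(-180,-33)),([.645,-.069,.155],e(-180,-33))])"
```

```text
[ 0.574 -0.1    0.164] [-179.8   33.2 -179.6] [  8.   7.   0. 128. -20.  13. 117.] [-0.7  0.3  0. ]
[-0.191  0.166  0.209] [-0.     0.001  0.002] rows>= 1.0
[-0.266  0.092  0.172] [0. 0. 0.] rows>= 1.0
```

Call:
{"name": "servo_tool", "arguments": {
  "increments": [
    [[-0.03,0.03,0.035],[0,0,0],1],
    [[-0.06,0.06,0.07],[0,0,0],1],
    [[-0.09,0.09,0.1],[0,0,0],1],
    [[-0.12,0.12,0.14],[0,0,0],1],
    [[-0.16,0.15,0.175],[0,0,0],1],
    [[-0.19,0.166,0.2],[0,0,0],1],
    [[-0.19,0.166,0.2],[0,0,0],1]
  ]
}}

```text
t: 28.95
ee_pos: [0.6045, -0.0832, 0.1542]
eef_rot: [-179.9, 33.1, -180.0]
wrist_force: [-0.9, -0.1, -0.0]
width: 1.004
finger_force: 0.0
```

Call:
{"name": "servo_tool", "arguments": {
  "increments": [
    [[-0.03,0.01,0.02],[0,0,0],1],
    [[-0.06,0.03,0.04],[0,0,0],1],
    [[-0.09,0.04,0.06],[0,0,0],1],
    [[-0.12,0.05,0.08],[0,0,0],1],
    [[-0.15,0.06,0.1],[0,0,0],1],
    [[-0.18,0.07,0.118],[0,0,0],1],
    [[-0.21,0.08,0.137],[0,0,0],1],
    [[-0.21,0.08,0.137],[0,0,0],1]
  ]
}}

```text
t: 29.75
ee_pos: [0.6346, -0.0731, 0.1541]
eef_rot: [-179.8, 33.1, -179.9]
wrist_force: [0.2, 0.1, 0.2]
width: 1.001
finger_force: 0.0
```

```bash
python3 -c "
from seq import *
seq([([.6455,-.069,.155],e(-180,-33))])"
```

```text
[ 0.635 -0.073  0.154] [-179.8   33.1 -179.9] [-15.  14.  22. 122. -32.  14. 123.] [0.2 0.1 0.2]
[-0.08   0.034  0.043] [-0.001  0.001  0.   ] rows>= 1.0
```

Call:
{"name": "servo_tool", "arguments": {
  "increments": [
    [[-0.02,0.01,0.013],[0,0,0],1],
    [[-0.04,0.02,0.026],[0,0,0],1],
    [[-0.06,0.03,0.039],[0,0,0],1],
    [[-0.075,0.03,0.049],[0,0,0],1],
    [[-0.085,0.03,0.055],[0,0,0],1],
    [[-0.085,0.03,0.055],[0,0,0],1]
  ]
}}

```text
t: 30.35
ee_pos: [0.6461, -0.0696, 0.1538]
eef_rot: [-179.9, 33.0, -179.9]
wrist_force: [0.1, 0.3, 0.0]
width: 1.0
finger_force: 0.0
```

Call:
{"name": "servo_tool", "arguments": {
  "increments": [
    [[-0.01,0,0.006],[0,0,0],1],
    [[-0.02,0,0.013],[0,0,0],1],
    [[-0.02,0,0.013],[0,0,0],1]
  ]
}}

```text
t: 30.65
ee_pos: [0.6478, -0.0696, 0.1535]
eef_rot: [-179.9, 32.9, -179.9]
wrist_force: [-6.6, 0.4, 4.0]
width: 1.0
finger_force: 3.1
```

Call:
{"name": "servo_tool", "arguments": {
  "increments": [
    [[-0.015,0,0.01],[0,0,0],1],
    [[-0.035,0,0.023],[0,0,0],1],
    [[-0.035,0,0.023],[0,0,0],1]
  ]
}}

```text
t: 30.95
ee_pos: [0.6485, -0.0693, 0.1522]
eef_rot: [179.9, 32.5, -179.9]
wrist_force: [-27.5, -0.8, 21.4]
width: 0.999
finger_force: 13.9
```

Call:
{"name": "servo_tool", "arguments": {
  "increments": [
    [[0.15,0,-0.1],[0,0,0],1],
    [[0.3,0,-0.2],[0,0,0],1],
    [[0.6,0,-0.39],[0,0,0],1],
    [[0.6,0,-0.39],[0,0,0],1]
  ]
}}

```text
t: 31.35
ee_pos: [0.5655, -0.0703, 0.153]
eef_rot: [-179.9, 33.0, 179.9]
wrist_force: [-0.4, -0.4, -0.9]
width: 0.997
finger_force: 0.0
```

```bash
python3 -c "
from seq import *
seq([])
import cv2
w=grab_frame('wrist');a=grab_frame('top');b=grab_frame('scene')
o=np.zeros((600,800,3),np.uint8)
o[:300,:400]=cv2.resize(w['pixels'][:,:,::-1],(400,300))
o[:520,400:]=cv2.resize(a['pixels'][100:230,195:325,::-1],(400,520),interpolation=2)
o[300:600,:400]=cv2.resize(b['pixels'][130:280,160:360,::-1],(400,300),interpolation=2)
cv2.imwrite('pics/z6.png',o)"
```

```text
[ 0.565 -0.07   0.153] [-179.9   33.   179.9] [-35.   9.  42. 131. -41.  13. 133.] [-0.4 -0.4 -0.9]
```

View pics/z6.png

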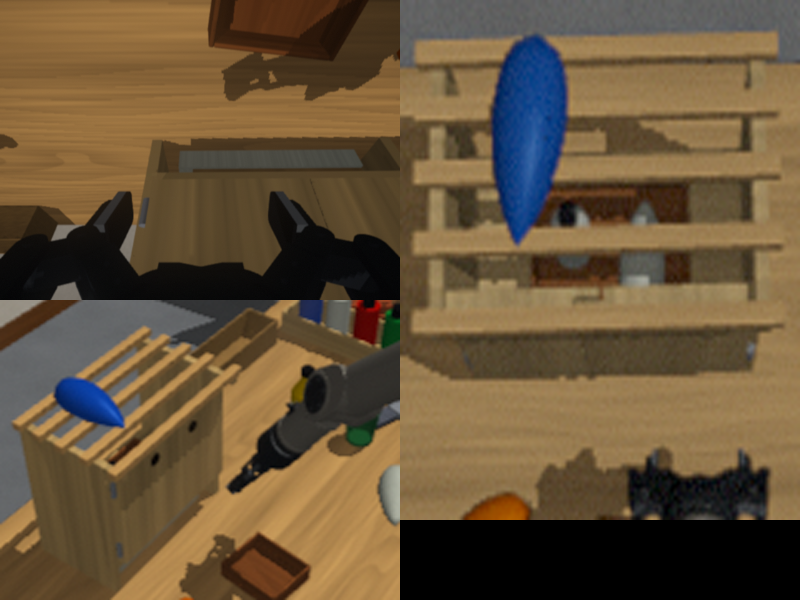

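Both leaves are flush, with the flange seam lapped at (600,292) in the composite. The bottle stands upright in the tray and the hand is clear.

```bash
python3 -c "
from bench import *
print(close_job())"
```

```text
the job is handed in; nothing more can be done
None
```

I handed the job in at about 31 s: the tray is home with the bottle upright, and the left leaf was shut first, then the right leaf with its flange lapping over it. In the last pictures both leaves look flush, nothing else appears to have moved, and the hand is clear; the hand-in returned no verdict.

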